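# Bond check, then hold the purge valve open

## Robot

A 6-joint arm with a two-finger parallel gripper is mounted at the origin on the work surface. World frame = base frame: x ahead of the robot, y to its left, z up, the work surface at z = 0. Lengths are in m, angles in degrees, forces in N, time in s.
With the tool pointing down it reaches from about 0.35 to 0.975 m from the base axis. Payload 7.1 kg.
Tool frame: the origin (TCP) lies at the very end of the fingers, on their centre line; the grasp point (between the pads) lies 19 mm behind it (robot.hold_point_z is the z of the grasp point in the tool frame, in m); z points along the fingers, y is the line along which they close (so a half turn about z gives the same grasp; the last joint's range is limited). The gripper opens to 88 mm and grips with 3 to 60 N. Pads are 20 mm wide; open, the fingers measure 115 mm over their backs; the gripper's body (75 mm by 178 mm) begins 61 mm behind the grasp point.
Start: joints at [66.52, 24.242, 93.386, -0, 62.372, -1.089], TCP at [0.238, 0.578, 0.223] pointing down, gripper open.
Joint ranges: [-172.04, 172.04], [-51.8, 120.97], [4.93, 147.93], [-75.15, 255.16], [6.16, 154.13], [-145.62, 145.62]. Speed limits (degrees/s): [136.94, 136.94, 172.46, 180, 180, 180].

## Interface

Orientations are given as a 3x3 rotation matrix whose columns are the frame's x, y, z axes.
In Python, from station import robot gives the robot as it stands.
- The arm moves only by the tool servo_tool, never from a script. Its argument "series" is a list that holds one entry, the list of rows, each a list of 7 numbers: the shift along the tool's x, y, z normalised to -1 to 1, where 1 is 100 mm, then the turn, a rotation vector about the tool's x, y, z normalised to -1 to 1, where 1 is 180 degrees, then the closure, from 0 (fully open) to 1 (shut). A call has 1 to 12 rows; each row is the pose to reach, as a shift and turn from the pose commanded when the call began, along the tool's axes at that moment, turning the shorter way round; what a row does not reach only later rows make up. A row lasts 1/8 s, in which the tool goes at most 62.5 mm and 10.7 degrees, less where a joint would pass 70% of its speed; a pose out of reach is approached as far as the arm can. A call with a number of a shift or a turn outside -1 to 1 is refused whole. A call with a gripper value outside its range is refused whole. The fingers move at their own pace and stop on an object; "newtons" is the grip in N (left out, the last holds). Time passes only in rows, so rows that repeat a pose let the fingers close. It gives the time, the measured TCP pose, the force, the opening and the grip force at its end, in the units of the state.
- robot.sense(): the state, without advancing time (a new reading comes with each control period).
- robot.capture(name): name is "scene" or "top" or "wrist"; returns the picture (480x640x3 uint8, blue, green, red); there is no depth.
- robot.camera_info(name): a dict with "fovy" (degrees; the focal length in pixels is half the picture's height over the tangent of half this angle, whatever the lens; pixels are square), "cx", "cy" (the principal point, pixels), "eye" and "attitude" of the camera in the world; the wrist camera has in their place "hand_eye" (4x4, takes a point from camera to tool coordinates, whose origin is the TCP and whose axes are the flange's). Camera axes: x right, y up, looking along -z (the intrinsics and any distortion apply to the point x, -y, -z); pixel columns grow to the right and rows downward; lengths in m; the calibration is good to about 2 mm. A picture is of the moment at which its call begins: read the wrist's pose just before it. camera_info takes no time and is no camera call.
- robot.hand_in(): hands the job in; it is judged then, once.
The state is a dict: "time_s": time; "qpos": joint angles; "joint_velocities": joint speeds; "joint_torque": joint torques, N m; "position": TCP position; "orientation": TCP orientation; "force": force on the tool from outside, world axes, zero at the start; "ft_torque": the same for the moment, N m; "width": finger opening in m; "grasp_force": force on a finger pad.
Only numpy, scipy, OpenCV 4.12 (cv2) and the standard library are available. Lean on these libraries where they do the work, as an engineer would, in place of code of your own. Each camera call takes 0.05 s, during which the arm holds its last target. There are 200 camera calls.

## Task

Take the discharge wand out of its holder and touch its brass tip to the brass contact of the yellow bonding stud, then to that of the blue one. Then push the plate of the purge valve's spring-return arm with the shaft of the wand, all the way round to its stop, and finish there: still gripping the wand and holding the arm at its stop with it. Leave the two bottles and the beaker where they stand.

Things in the scene. Friction and masses are not known exactly. Their poses are not given: they have to be found in the camera images.
- wand_grip (a point): Centre of the red handle of the discharge wand, standing upright, tip down, in its holder. Round, 170 mm long, 80 g; up from the tip: brass rod dia 8 mm (0-35 mm), grey shaft dia 14 (35-100), black collar dia 30 (100-106), red handle dia 20 (106-170). This point: on the axis, 138 mm above the tip. z: away from the tip; yaw means nothing. Lift 105 mm or more to clear the holder.
- wand_tip (a point): The end of the wand's brass tip, on its axis, 138 mm below wand_grip.
- holder: Fixed wand holder: round steel foot dia 84 mm, 4 mm thick, and a white upright tube, outer dia 42 mm, top 105 mm above the table, whose 21 mm bore takes the wand's shaft; the wand's collar rests on the tube's top, its tip then 5 mm above the table. Origin: centre of its underside, on the tube's axis.
- stud_yellow_top (a point): Centre of the flat top of the yellow bonding stud's brass contact, 46 mm above the table. Stud: fixed round yellow block dia 56 mm, 30 mm high; contact: brass disc dia 24 mm that springs down up to 6 mm (0.6 N to start, 2.4 N at the bottom). A touch counts with the wand's tip within 14 mm of this point and 0.3 N or more for 0.2 s.
- stud_blue_top (a point): The same point of the blue bonding stud, which is alike but blue.
- valve: Fixed purge valve: aluminium base plate 100 x 100 x 12 mm, upright steel pivot body dia 48 mm at its centre, brass outlet reaching 66 mm from the axis along +x (up to 50 mm high), dark stop pin 82 mm high. Origin: centre of its underside, on the arm's vertical pivot axis; the hub there is 89 mm high.
- purge_arm (a joint): Angle (rad) of the blue spring-return arm about the valve's vertical pivot axis: 0 at rest, grows as it turns clockwise seen from above, away from the robot, to 1.1 at its stop. The spring drives it back to 0: about 1.5 N on the plate starts it, 2.8 N holds it at the stop. At q it points from the pivot at angle 2.18 - q, counter-clockwise from the valve's x axis.
- purge_plate (a point): Centre of the pushed face of the upright blue plate on the arm, 100 mm along the arm from the pivot axis, 4 mm beside the arm's centreline, 92 mm high; turns with the arm. x: outward along the arm; y: out of the pushed face (push along -y). Plate 56 mm long, 8 thick, from 70 to 115 mm above the table, with 9 mm lips 44 mm apart. Wand tip at 20 mm height: its shaft spans the plate.
- bottle_a: Bystander: loose clear glass bottle, blue cap, 56 mm in diameter, 110 mm high. Origin: centre of its underside.
- bottle_b: Bystander: loose amber glass bottle, blue cap, 56 mm in diameter, 110 mm high. Origin: centre of its underside.
- beaker: Bystander: loose white beaker, 60 mm in diameter at the rim, 70 mm high. Origin: centre of its underside.
Mind the look-alikes: they are no part of the job. Of the things like the valve, leave any that is orange or red; of the rest the larger one is meant.

How it is judged (in metres and radians):
On the way, in this order (a step that is already met when the one before it is completed fails the run):
1. the wand's tip touches the yellow stud's contact (contact force between wand and stud_yellow above 0.3 N and distance between wand_tip and stud_yellow_top below 0.014 m), for 0.2 s.
2. then the wand's tip touches the blue stud's contact (contact force between wand and stud_blue above 0.3 N and distance between wand_tip and stud_blue_top below 0.014 m), for 0.2 s.
3. then the wand pushes the arm to its stop (value of joint purge_arm above 1.03 rad and contact force between wand and purge_arm above 1 N), for 0.2 s.
At the end, for the whole second after the job is handed in: Arm at 1.03 rad or more (stop: 1.1), pressed by the wand with over 1 N; fingers grip the wand (over 2 N); its tip over 4 mm above the table; wand clear of its holder. Bottles and beaker moved under 30 mm, tipped under 0.35 rad (all of step 3 and contact force between the fingers and wand above 2 N and height (world z) of wand_tip above 0.004 m and contact force between wand and holder below 0.05 N); the arm keeps its last pose, push and grip.
It fails at once if the clear bottle is pushed more than 30 mm or tipped (distance of bottle_a from where it was at the start of the episode above 0.03 m or angle between bottle_a's own z axis and vertical above 0.35 rad).
It fails at once if the amber bottle is pushed more than 30 mm or tipped (distance of bottle_b from where it was at the start of the episode above 0.03 m or angle between bottle_b's own z axis and vertical above 0.35 rad).
It fails at once if the white beaker is pushed more than 30 mm or tipped (distance of beaker from where it was at the start of the episode above 0.03 m or angle between beaker's own z axis and vertical above 0.35 rad).
It also fails if it takes over 61 s, if anything falls off the work surface, if the arm or the gripper's body presses on something with over 40 N, if the wrist force passes 120 N, or if a joint passes its speed limit or range.

## Working session

There is one attempt and no reset: what is moved stays moved. The work goes in short steps, Python scripts to look and compute and a tool call to move; the robot and the scene stay as the last step left them, time stands still between calls to the robot, and variables do not carry over. Pictures are saved under pics/ and viewed, at most 10 in all, crops included, and the job is handed in when it is done.

Besides the shell and the picture viewer there is one more tool, called after "Call:" as a command line: name --argument value ..., lists and objects as JSON in quotes. servo_tool: Moves the arm, as the interface text tells. Its arguments: {"type":"object","properties":{"series":{"type":"array","items":{"type":"array","items":{"type":"array","items":{"type":"number","minimum":-1,"maximum":1}}}},"newtons":{"type":"number"}},"required":["series"]}

```bash
ls; mkdir -p pics
python3 - <<'E'
from station import robot
import cv2
for n in ["scene","top","wrist"]:
    s=robot.sense(); im=robot.capture(n); cv2.imwrite(f"pics/{n}0.png",im); print(n,robot.camera_info(n))
print(s)
E
```

```text
pics
scene {'fovy': 43.96856381656033, 'cx': 312.1728802250693, 'cy': 244.18856940497477, 'eye': array([1.15644031, 0.75160164, 0.76492686]), 'attitude': array([[-0.80804926, -0.30429168,  0.50444323],
       [ 0.58910159, -0.41160667,  0.69536988],
       [-0.00396307,  0.85906142,  0.51185718]])}
top {'fovy': 42.134372818822236, 'cx': 315.66059748167834, 'cy': 247.32326765939737, 'eye': array([ 0.26572875, -0.11212876,  1.6686558 ]), 'attitude': array([[ 0.02129166,  0.98420567, -0.17574372],
       [-0.99973913,  0.02241286,  0.00439707],
       [ 0.00826654,  0.17560426,  0.98442613]])}
wrist {'fovy': 63.62322634723765, 'cx': 319.5446284885649, 'cy': 249.48964641276817, 'hand_eye': array([[-5.33090440e-04,  9.57719957e-01,  2.87701582e-01,
         7.89862858e-02],
       [ 9.99999774e-01,  3.92922515e-04,  5.44941688e-04,
         9.29928511e-04],
       [ 4.08857101e-04,  2.87701808e-01, -9.57719950e-01,
        -1.62307061e-01],
       [ 0.00000000e+00,  0.00000000e+00,  0.00000000e+00,
         1.00000000e+00]])}
{'time_s': 0.1, 'qpos': array([ 6.65205315e+01,  2.42805300e+01,  9.34285684e+01,  6.79601544e-04,
        6.23719393e+01, -1.08768376e+00]), 'joint_velocities': array([-0.01402126, -0.15259694, -0.13894521,  0.02627871, -0.0127881 ,
        0.04917965]), 'joint_torque': array([ 4.93209245e-04, -5.45608449e+01, -2.74325252e+01,  6.44392893e-02,
        1.87794288e-02,  1.28043943e-06]), 'position': array([0.23784278, 0.57741353, 0.22196384]), 'orientation': array([[-9.24598555e-01,  3.80942494e-01, -5.73154035e-04],
       [ 3.80942924e-01,  9.24597651e-01, -1.29308062e-03],
       [ 3.73475175e-05, -1.41391945e-03, -9.99999000e-01]]), 'force': array([ 0.62189867, -0.88309255, -0.90682308]), 'ft_torque': array([0.05461289, 0.01274115, 0.04101538]), 'grasp_force': 0.0, 'width': 0.08793171324457816}
```

View pics/top0.png

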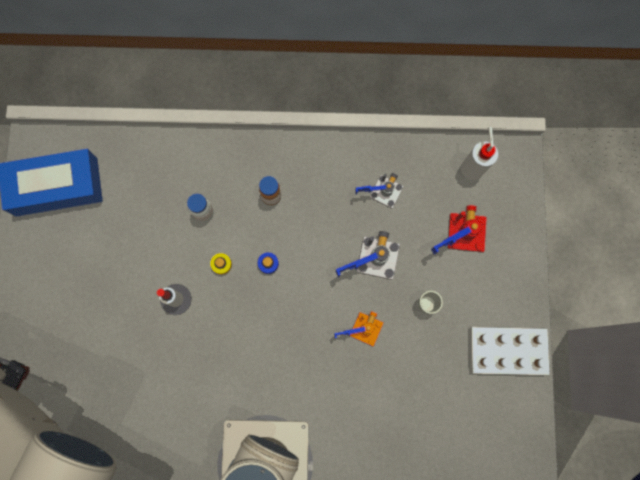

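View pics/scene0.png

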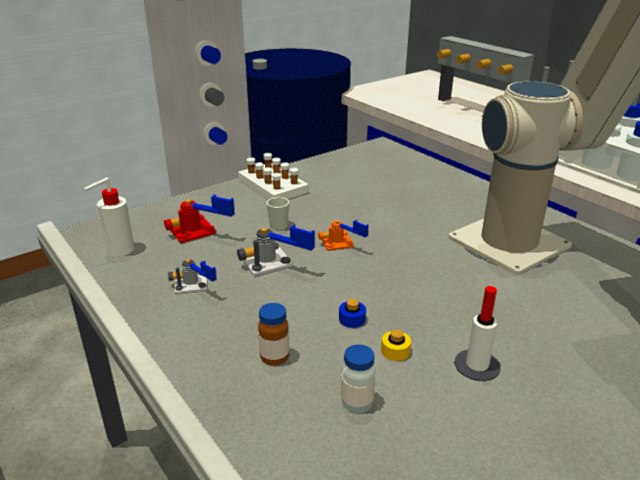

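Top view: wand handle at about (161,293), yellow stud (221,263), blue stud (268,262), target valve (380,255) with its arm end near (340,272), beaker (430,302), bottles (198,205) and (269,190). In the scene view: handle (489,303), yellow contact (397,337), blue contact (352,305), valve hub (265,240).

```bash
cat > h.py <<'E'
import numpy as np, cv2
from station import robot
def ray(n,uv,s=None):
    c=robot.camera_info(n); f=240/np.tan(np.radians(c['fovy']/2))
    d=np.array([(uv[0]-c['cx'])/f,-(uv[1]-c['cy'])/f,-1.])
    if n=='wrist':
        H=c['hand_eye'];R=s['orientation'];return s['position']+R@H[:3,3],R@H[:3,:3]@d
    return c['eye'],c['attitude']@d
def onz(n,uv,z,s=None):
    o,d=ray(n,uv,s); return o+d*(z-o[2])/d[2]
def proj(n,P,s=None):
    c=robot.camera_info(n); f=240/np.tan(np.radians(c['fovy']/2))
    if n=='wrist':
        H=c['hand_eye'];R=s['orientation']@H[:3,:3];o=s['position']+s['orientation']@H[:3,3]
    else: R,o=c['attitude'],c['eye']
    q=R.T@(np.asarray(P)-o); return np.array([c['cx']+f*q[0]/-q[2],c['cy']-f*q[1]/-q[2]])
def tri(*rays):
    A=0;b=0
    for o,d in rays:
        d=d/np.linalg.norm(d);M=np.eye(3)-np.outer(d,d);A=A+M;b=b+M@o
    p=np.linalg.solve(A,b)
    return p,[round(float(np.linalg.norm(np.cross(p-o,d/np.linalg.norm(d))))*1e3,1) for o,d in rays]
RANGES=dict(red=[((0,150,70),(6,255,255)),((174,150,70),(180,255,255))],yellow=[((24,150,90),(33,255,255))],
 blue=[((110,150,50),(128,255,255))],brass=[((10,120,80),(22,255,255))],orange=[((7,180,120),(18,255,255))])
def blobs(im,col,box=None,amin=8):
    hsv=cv2.cvtColor(im,cv2.COLOR_BGR2HSV);m=0
    for a,b in RANGES[col]: m=m|cv2.inRange(hsv,a,b)
    if box is not None:
        k=np.zeros_like(m);x0,y0,x1,y1=box;k[y0:y1,x0:x1]=255;m=m&k
    n,l,st,c=cv2.connectedComponentsWithStats(m)
    return [(np.round(c[i],1).tolist(),st[i].tolist()) for i in range(1,n) if st[i][4]>=amin],m
E
python3 - <<'E'
from h import *
t=cv2.imread('pics/top0.png');s=cv2.imread('pics/scene0.png')
print('T red',blobs(t,'red',(140,270,200,320))[0]);print('T brass',blobs(t,'brass',(200,240,300,280))[0]);print('T blue',blobs(t,'blue',(180,170,420,300))[0]); print('T yel',blobs(t,'yellow')[0])
print('S red',blobs(s,'red',(460,270,520,330))[0]);print('S brass',blobs(s,'brass',(330,290,420,350))[0]);print('S blue',blobs(s,'blue',(240,210,380,380))[0])
a=cv2.resize(t[215:305,320:440],None,fx=5,fy=5,interpolation=cv2.INTER_CUBIC)
b=cv2.resize(s[220:280,230:330],None,fx=6,fy=6,interpolation=cv2.INTER_CUBIC)
cv2.imwrite('pics/cropT.png',a);cv2.imwrite('pics/cropS.png',b)
E
```

```text
T red [([162.5, 293.2], [157, 289, 13, 9, 78])]
T brass [([267.2, 261.6], [263, 257, 9, 10, 68]), ([219.6, 262.3], [215, 258, 10, 10, 80])]
T blue [([369.6, 187.9], [356, 186, 29, 6, 90]), ([267.6, 263.2], [258, 253, 20, 20, 200]), ([357.9, 262.6], [337, 253, 40, 22, 193])]
T yel [([220.6, 263.5], [210, 253, 22, 21, 262])]
S red [([487.9, 303.1], [480, 286, 17, 35, 384])]
S brass [([352.2, 304.0], [347, 299, 11, 11, 107]), ([396.5, 335.1], [391, 329, 13, 13, 132]), ([384.0, 347.3], [381, 343, 9, 7, 25]), ([408.1, 347.8], [404, 345, 7, 5, 16])]
S blue [([357.0, 228.1], [340, 220, 28, 17, 227]), ([296.2, 237.6], [268, 225, 46, 25, 570]), ([351.8, 316.0], [339, 302, 27, 26, 474])]
```

View pics/cropT.png

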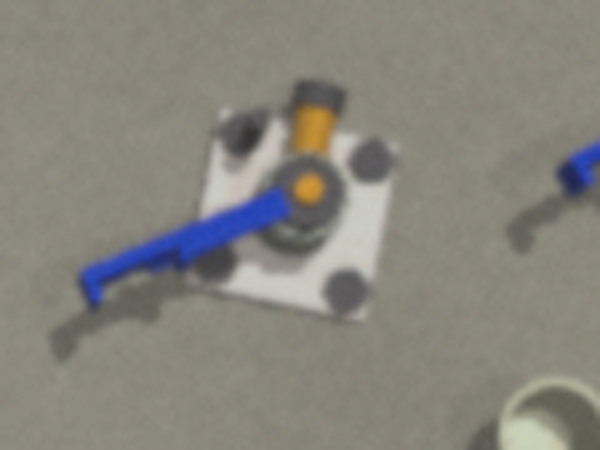

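The crop shows the target valve: hub cap at crop (309,188), i.e. full (381.8,252.6); pushed plate with lips at (90,290) and (180,260), facing the robot; stop pin at (243,130).

Run:
```python
from h import *
np.set_printoptions(precision=4,suppress=True)
for n,T,S,z in [('yel',(220,262.3),(396.5,335),.046),('blue',(267.2,261.6),(352.2,304),.046)]:
    print(n,onz('top',T,z),onz('scene',S,z),tri(ray('top',T),ray('scene',S)))
print('handle tri',tri(ray('top',(162.5,293.2)),ray('scene',(487.9,303.1))))
for z in(.143,.16,.175): print(z,onz('top',(160,293),z),onz('top',(162.5,293.2),z),onz('scene',(489,291),z))
full=lambda x,y:(320+x/5-.4,215+y/5-.4)
print('hub',onz('top',full(309,188),.09))
for nm,p,z in [('lipout',(84,276),.115),('lipin',(183,240),.115),('lipout tip',(93,302),.115),('c1',(222,108),.012),('c2',(398,142),.012),('c3',(366,318),.012),('c4',(190,286),.012),('pin',(243,130),.082),('outlet',(319,92),.035)]: print(nm,onz('top',full(*p),z))
print('beaker',onz('top',(430,302),.07),'bA',onz('top',(197,203),.11),'bB',onz('top',(269,186),.11))
print('holderfoot',onz('top',(175.5,298.5),.004),onz('scene',(478,364),.004))
```

```text
yel [0.5097 0.1314 0.046 ] [0.5169 0.1385 0.046 ] (array([0.5107, 0.1325, 0.039 ]), [0.0, 0.0])
blue [0.5143 0.0074 0.046 ] [0.522  0.0138 0.046 ] (array([0.5158, 0.0075, 0.0394]), [0.6, 0.6])
handle tri (array([0.4156, 0.2532, 0.1439]), [0.5, 0.5])
0.143 [0.4157 0.26   0.143 ] [0.4154 0.2538 0.143 ] [0.3844 0.2292 0.143 ]
0.16 [0.4141 0.2558 0.16  ] [0.4137 0.2497 0.16  ] [0.4055 0.2435 0.16  ]
0.175 [0.4126 0.2522 0.175 ] [0.4123 0.2461 0.175 ] [0.4241 0.2561 0.175 ]
hub [ 0.5387 -0.2885  0.09  ]
lipout [ 0.4868 -0.1725  0.115 ]
lipin [ 0.5063 -0.2222  0.115 ]
lipout tip [ 0.4737 -0.1772  0.115 ]
c1 [ 0.5951 -0.2499  0.012 ]
c2 [ 0.5785 -0.3454  0.012 ]
c3 [ 0.4821 -0.328   0.012 ]
c4 [ 0.4973 -0.2335  0.012 ]
pin [ 0.5698 -0.2551  0.082 ]
outlet [ 0.6004 -0.2999  0.035 ]
beaker [ 0.4151 -0.4161  0.07  ] bA [0.6527 0.1882 0.11  ] bB [0.7022 0.0049 0.11  ]
holderfoot [0.4156 0.2516 0.004 ] [0.415  0.2546 0.004 ]
```

View pics/cropS.png

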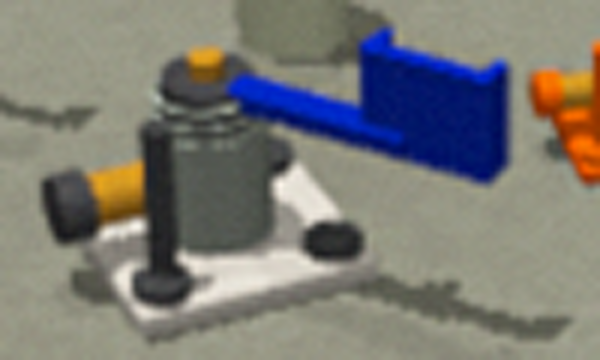

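View pics/wrist0.png

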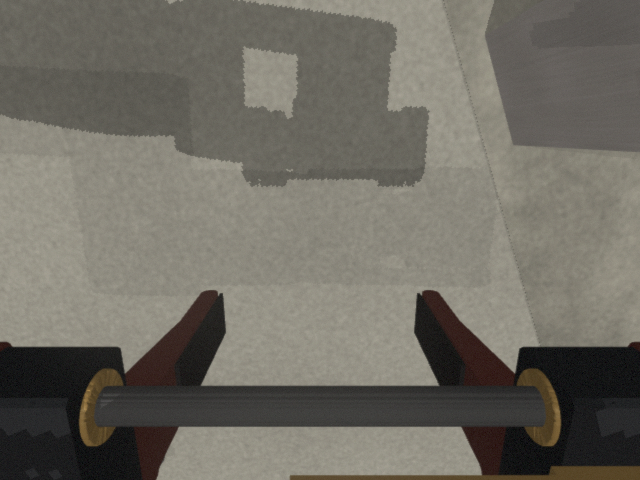

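The wrist view is only bare table. The scene crop confirms that the valve's blue plate faces the robot and the pin is on the far side. Fixes: wand axis (0.4155, 0.253), yellow (0.511, 0.132), blue (0.516, 0.0075), valve hub (0.5385, -0.289) with yaw about -10°. I'll move above the wand.

Call:
servo_tool --series '[[[-0.48,-0.385,-0.08,0,0,0,0],[-0.96,-0.77,-0.16,0,0,0,0],[-0.96,-0.77,-0.16,0,0,0,0]]]'

```text
time_s: 0.52
position: [0.2989, 0.4672, 0.239]
orientation: [[-0.923, 0.384, 0.0], [0.384, 0.923, -0.001], [-0.0, -0.001, -1.0]]
force: [0.3, 0.2, 0.3]
width: 0.0881
grasp_force: 0.0
```

Call:
servo_tool --series '[[[-0.48,-0.385,-0.08,0,0,0,0],[-0.96,-0.77,-0.16,0,0,0,0],[-0.96,-0.77,-0.16,0,0,0,0]]]'

```text
time_s: 0.9
position: [0.3583, 0.3604, 0.2551]
orientation: [[-0.923, 0.385, 0.001], [0.385, 0.923, 0.0], [-0.0, 0.0, -1.0]]
force: [0.3, -0.4, -0.3]
width: 0.0883
grasp_force: 0.0
```

Call:
servo_tool --series '[[[-0.48,-0.385,-0.08,0,0,0.05,0],[-0.96,-0.77,-0.16,0,0,0.1,0],[-0.96,-0.77,-0.16,0,0,0.15,0],[-0.96,-0.77,-0.16,0,0,0.2,0],[-0.96,-0.77,-0.16,0,0,0.2,0],[-0.96,-0.77,-0.16,0,0,0.2,0]]]'

```text
time_s: 1.65
position: [0.416, 0.2555, 0.2705]
orientation: [[-0.528, 0.849, -0.0], [0.849, 0.528, 0.0], [0.0, -0.0, -1.0]]
force: [-0.5, 0.6, 0.2]
width: 0.0878
grasp_force: 0.0
```

```bash
cat >> h.py <<'E'
def rel(p,yaw=None,s=None):
    s=s or robot.sense();R=s['orientation'];r=R.T@(np.asarray(p)-s['position'])/.1
    y=np.degrees(np.arctan2(R[1,1],R[0,1])); t=0 if yaw is None else (y-yaw)/180
    print('pos',s['position'].round(4),'yawY',y.round(1),'F',s['force'].round(1),'w',round(s['width'],4),'g',round(s['grasp_force'],1),'t',s['time_s'],'-> shift',r.round(3),'turn',round(t,3))
E
python3 - <<'E'
from h import *
np.set_printoptions(precision=4,suppress=True)
s=robot.sense();im=robot.capture('wrist');cv2.imwrite('pics/w1.png',im)
b,m=blobs(im,'red');print(b)
print('predicted grip,top',proj('wrist',(.4155,.253,.143),s),proj('wrist',(.4155,.253,.175),s))
for c,st in b:
  if st[4]>300: print(onz('wrist',c,.16,s))
rel((.4155,.253,.124))
E
```

```text
[([319.5, 245.0], [306, 222, 27, 45, 953])]
predicted grip,top [316.4192 242.478 ] [316.0606 254.8555]
[0.416  0.2567 0.16  ]
pos [0.4161 0.2554 0.2705] yawY 31.8 F [0.3 0.3 0.5] w 0.0881 g 0.0 t 1.7 -> shift [-0.017 -0.017  1.465] turn 0
```

View pics/w1.png

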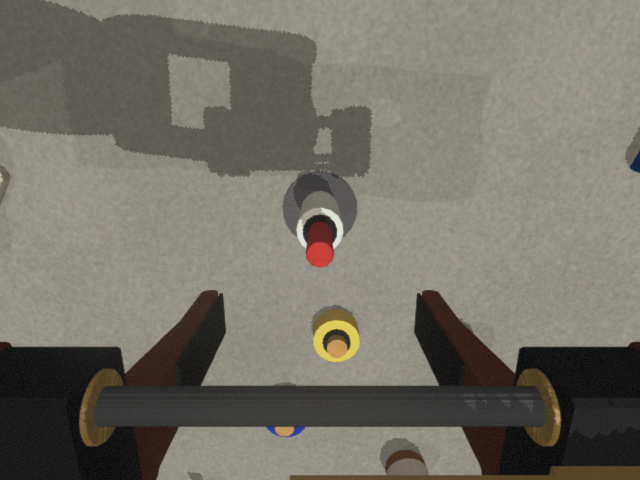

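The wrist view shows the red handle top at (320,254), the yellow contact at (337,347) and the blue one at (285,431). The wand lies centred between the fingers within 2 mm, so I'll descend and grip.

Call:
servo_tool --series '[[[0,0,0.4,0,0,0,0],[0,0,0.8,0,0,0,0],[0,0,0.8,0,0,0,0]]]'

```text
time_s: 2.08
position: [0.4144, 0.2539, 0.1884]
orientation: [[-0.526, 0.851, -0.005], [0.851, 0.526, -0.003], [0.0, -0.006, -1.0]]
force: [0.8, 0.4, 0.4]
width: 0.0878
grasp_force: 0.0
```

Call:
servo_tool --series '[[[0,0,0.2,0,0,0,0],[0,0,0.4,0,0,0,0],[0,0,0.55,0,0,0,0],[0,0,0.66,0,0,0,0],[0,0,0.66,0,0,0,0],[0,0,0.66,0,0,0,0.5],[0,0,0.66,0,0,0,1],[0,0,0.66,0,0,0,1],[0,0,0.66,0,0,0,1],[0,0,0.66,0,0,0,1],[0,0,0.66,0,0,0,1],[0,0,0.66,0,0,0,1]]]' --newtons 45

```text
time_s: 3.58
position: [0.4163, 0.2546, 0.1247]
orientation: [[-0.524, 0.852, -0.0], [0.852, 0.524, -0.0], [-0.0, -0.0, -1.0]]
force: [-0.1, -1.2, -1.3]
width: 0.0211
grasp_force: 0.0
```

Run:
```python
from h import *
s=robot.sense();rel((.4155,.253,.124))
w=dict(position=np.array([.4161,.2554,.2705]),orientation=np.array([[-.5278,.8494,0],[.8494,.5278,0],[0,0,-1.]]))
print(onz('wrist',(337,347),.046,w),onz('wrist',(320,254),.175,w),onz('wrist',(285,430),.046,w))
```

```text
pos [0.4163 0.2546 0.1247] yawY 31.6 F [-0.1 -1.2 -1.3] w 0.0211 g 0.0 t 3.575 -> shift [-0.009 -0.015  0.007] turn 0
[0.51346046 0.13725951 0.046     ] [0.41760636 0.2548687  0.175     ] [0.52110292 0.00802526 0.046     ]
```

Call:
servo_tool --series '[[[0,0,0,0,0,0,1],[0,0,0,0,0,0,1],[0,0,0,0,0,0,1],[0,0,-0.2,0,0,0,1],[0,0,-0.4,0,0,0,1],[0,0,-0.6,0,0,0,1],[0,0,-0.8,0,0,0,1],[0,0,-0.8,0,0,0,1]]]'

```text
time_s: 4.58
position: [0.4171, 0.255, 0.2058]
orientation: [[-0.524, 0.852, 0.003], [0.852, 0.524, 0.001], [-0.0, 0.003, -1.0]]
force: [-0.4, 0.6, 0.1]
width: 0.0193
grasp_force: 45.0
```

Call:
servo_tool --series '[[[0,0,-0.2,0,0,0,1],[0,0,-0.4,0,0,0,1],[0,0,-0.4,0,0,0,1],[0,0,-0.4,0,0,0,1]]]'

```text
time_s: 5.08
position: [0.4158, 0.2542, 0.2434]
orientation: [[-0.524, 0.852, -0.001], [0.852, 0.524, -0.001], [0.0, -0.002, -1.0]]
force: [-0.6, -0.5, -0.6]
width: 0.0198
grasp_force: 45.0
```

Run:
```python
from h import *
s=robot.sense();rel((.512,.135,.2)); im=robot.capture('scene')
print(blobs(im,'red',(330,200,560,340))[0]); print('pred grip',proj('scene',s['position']+[0,0,.019]))
print('tip pred',proj('scene',s['position']+[0,0,.019-.138]))
cv2.imwrite('pics/s2.png',cv2.resize(im[140:400,330:600],None,fx=2.2,fy=2.2))
```

```text
pos [0.4158 0.2542 0.2434] yawY 31.6 F [-0.6 -0.5 -0.6] w 0.0198 g 45.0 t 5.075 -> shift [-1.52   0.195  0.434] turn 0
[([495.8, 260.7], [491, 258, 11, 6, 52])]
pred grip [499.34209619 245.15082444]
tip pred [487.02894374 312.37874749]
```

View pics/s2.png

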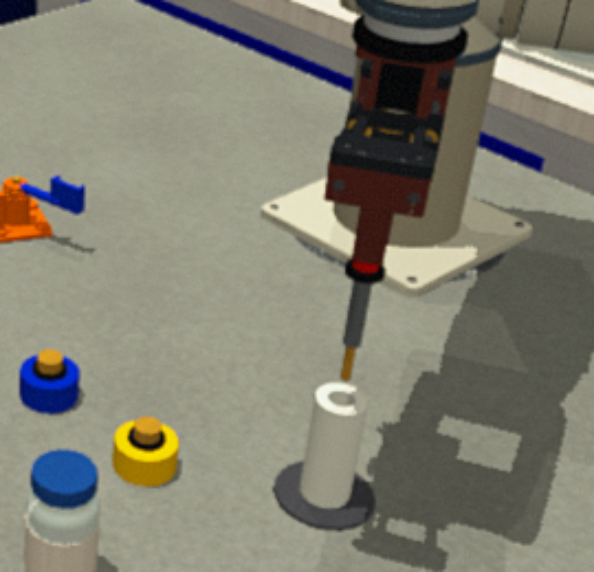

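The wand is out of its holder: tip at full-image (487.7,312.7) against a predicted (487.0,312.4), so it hangs straight. Next is the yellow stud.

Call:
servo_tool --series '[[[-0.25,0.03,0,0,0,0,1],[-0.5,0.06,0,0,0,0,1],[-0.76,0.1,0,0,0,0,1]]]'

```text
time_s: 5.5
position: [0.4645, 0.1943, 0.2435]
orientation: [[-0.524, 0.851, -0.002], [0.851, 0.524, -0.001], [0.0, -0.002, -1.0]]
force: [0.5, 1.0, -0.7]
width: 0.0194
grasp_force: 45.0
```

Call:
servo_tool --series '[[[-0.25,0.03,0,0,0,0,1],[-0.5,0.06,0,0,0,0,1],[-0.76,0.1,0,0,0,0,1],[-0.76,0.1,0.2,0,0,0,1],[-0.76,0.1,0.4,0,0,0,1],[-0.76,0.1,0.6,0,0,0,1],[-0.76,0.1,0.65,0,0,0,1],[-0.76,0.1,0.65,0,0,0,1]]]'

```text
time_s: 6.5
position: [0.5128, 0.1356, 0.1792]
orientation: [[-0.524, 0.852, -0.001], [0.852, 0.524, -0.0], [0.0, -0.001, -1.0]]
force: [-0.7, 0.2, -0.7]
width: 0.0196
grasp_force: 45.0
```

Run:
```python
from h import *
np.set_printoptions(precision=4,suppress=True)
s=robot.sense();rel((.512,.135,.161)); tip=s['position']+s['orientation']@[0,0,.119]
for n in('scene','top'):
    im=robot.capture(n); print(n,'tip pred',proj(n,tip),'yel pred',proj(n,(.512,.135,.046)),blobs(im,'brass',(330,270,430,360) if n=='scene' else (190,230,300,300))[0])
cv2.imwrite('pics/s3.png',cv2.resize(robot.capture('scene')[230:380,310:460],None,fx=4,fy=4,interpolation=cv2.INTER_CUBIC))
```

```text
pos [0.5128 0.1356 0.1792] yawY 31.6 F [-0.7  0.2 -0.7] w 0.0196 g 45.0 t 6.5 -> shift [-0.001 -0.009  0.182] turn 0
scene tip pred [397.6272 327.4162] yel pred [397.1452 333.0609] [([352.2, 304.0], [347, 299, 11, 11, 108]), ([397.1, 331.5], [391, 314, 16, 28, 187]), ([400.2, 343.3], [392, 339, 15, 7, 20]), ([394.7, 352.9], [381, 343, 30, 17, 146])]
top tip pred [217.6921 260.3274] yel pred [218.672  261.3926] [([267.2, 261.6], [263, 257, 9, 10, 68])]
```

View pics/s3.png

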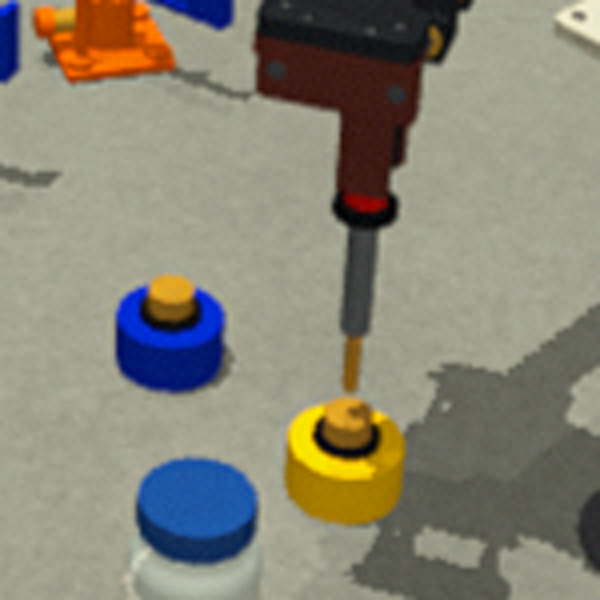

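The tip hangs just above the yellow contact, which is at crop (348,412), and is aligned to within a few mm. I'll press.

Call:
servo_tool --series '[[[0,0,0.08,0,0,0,1],[0,0,0.13,0,0,0,1],[0,0,0.17,0,0,0,1],[0,0,0.17,0,0,0,1],[0,0,0.17,0,0,0,1],[0,0,0.17,0,0,0,1],[0,0,0.17,0,0,0,1],[0,0,0.17,0,0,0,1]]]'

```text
time_s: 7.65
position: [0.513, 0.1356, 0.1627]
orientation: [[-0.524, 0.852, -0.0], [0.852, 0.524, -0.0], [0.0, -0.0, -1.0]]
force: [-0.6, -0.4, 1.8]
width: 0.0194
grasp_force: 45.0
```

Run:
```python
from h import *
fs=[]
for _ in range(6):
    robot.capture('top'); fs.append(robot.sense()['force'])
print(np.mean(fs,0).round(2)); rel((.518,.0075,.18))
```

```text
[-1.06 -0.05  0.42]
pos [0.513  0.1356 0.1627] yawY 31.6 F [-0.9 -0.5  0.1] w 0.0194 g 45.0 t 7.95 -> shift [-1.117 -0.629 -0.173] turn 0
```

Call:
servo_tool --series '[[[0,0,0.015,0,0,0,1],[0,0,0.015,0,0,0,1],[0,0,0.015,0,0,0,1],[0,0,-0.1,0,0,0,1],[0,0,-0.3,0,0,0,1],[-0.2,-0.1,-0.3,0,0,0,1],[-0.4,-0.22,-0.3,0,0,0,1],[-0.62,-0.34,-0.3,0,0,0,1],[-0.82,-0.45,-0.3,0,0,0,1],[-0.98,-0.55,-0.3,0,0,0,1],[-0.98,-0.55,-0.3,0,0,0,1]]]'

```text
time_s: 9.32
position: [0.5177, 0.0225, 0.1931]
orientation: [[-0.523, 0.853, 0.001], [0.853, 0.523, 0.0], [-0.0, 0.0, -1.0]]
force: [-0.7, 0.5, 0.1]
width: 0.0194
grasp_force: 45.0
```

Call:
servo_tool --series '[[[-0.14,-0.08,0,0,0,0,1],[-0.14,-0.08,0.12,0,0,0,1],[-0.14,-0.08,0.12,0,0,0,1],[-0.14,-0.08,0.12,0,0,0,1]]]'

```text
time_s: 9.82
position: [0.5179, 0.0076, 0.1803]
orientation: [[-0.524, 0.851, -0.001], [0.851, 0.524, 0.0], [0.0, -0.001, -1.0]]
force: [0.2, 0.2, -0.2]
width: 0.0194
grasp_force: 45.0
```

Run:
```python
from h import *
s=robot.sense();rel((.518,.0075,.162));tip=s['position']+s['orientation']@[0,0,.119]
im=robot.capture('scene');print(proj('scene',tip),proj('scene',(.518,.0075,.046)),blobs(im,'brass',(330,260,375,330))[0])
```

```text
pos [0.5179 0.0076 0.1803] yawY 31.6 F [ 0.2  0.2 -0.2] w 0.0194 g 45.0 t 9.825 -> shift [-0.001  0.     0.183] turn 0
[352.07200622 295.65495435] [351.75184391 301.81888354] [([351.7, 289.2], [350, 283, 4, 13, 43]), ([352.1, 304.0], [347, 299, 11, 11, 106])]
```

Call:
servo_tool --series '[[[0,0,0.08,0,0,0,1],[0,0,0.14,0,0,0,1],[0,0,0.19,0,0,0,1],[0,0,0.19,0,0,0,1],[0,0,0.19,0,0,0,1],[0,0,0.19,0,0,0,1],[0,0,0.19,0,0,0,1],[0,0,0.19,0,0,0,1]]]'

```text
time_s: 10.88
position: [0.518, 0.0072, 0.1617]
orientation: [[-0.524, 0.852, -0.0], [0.852, 0.524, 0.0], [0.0, -0.0, -1.0]]
force: [-0.3, 0.4, 0.6]
width: 0.0192
grasp_force: 45.0
```

Run:
```python
from h import *
fs=[]
for _ in range(6):
    robot.capture('top'); fs.append(robot.sense()['force'])
print(np.mean(fs,0).round(2)); rel((.464,-.2135,.25),-38)
```

```text
[-0.78  0.35  1.07]
pos [0.518  0.0072 0.1616] yawY 31.6 F [-1.3  0.6  1.2] w 0.0195 g 45.0 t 11.175 -> shift [-1.597 -1.617 -0.883] turn 0.387
```

Both touches registered force, with about 1.6 N at blue. I'll lift and turn so the fingers' closing line lies along the final push.

Call:
servo_tool --series '[[[0,0,-0.2,0,0,0,1],[0,0,-0.45,0,0,0,1],[0,0,-0.7,0,0,0.05,1],[0,0,-0.88,0,0,0.1,1],[0,0,-0.88,0,0,0.15,1],[0,0,-0.88,0,0,0.2,1],[0,0,-0.88,0,0,0.25,1],[0,0,-0.88,0,0,0.3,1],[0,0,-0.88,0,0,0.35,1],[0,0,-0.88,0,0,0.39,1],[0,0,-0.88,0,0,0.39,1]]]'

```text
time_s: 12.55
position: [0.5182, 0.0071, 0.2496]
orientation: [[0.623, 0.782, 0.0], [0.782, -0.623, -0.0], [0.0, 0.0, -1.0]]
force: [-0.3, 0.1, 0.6]
width: 0.0194
grasp_force: 45.0
```

Run:
```python
from h import *
rel((.464,-.2135,.25))
```

```text
pos [0.5182 0.0071 0.2496] yawY -38.5 F [-0.3  0.1  0.6] w 0.0194 g 45.0 t 12.55 -> shift [-2.064  0.951 -0.004] turn 0
```

Now three hops, then stop above the descent point and check the picture.

Call:
servo_tool --series '[[[-0.23,0.11,0,0,0,0,1],[-0.46,0.21,0,0,0,0,1],[-0.69,0.317,0,0,0,0,1]]]'

```text
time_s: 12.92
position: [0.4997, -0.0672, 0.2496]
orientation: [[0.621, 0.784, 0.0], [0.784, -0.621, -0.0], [0.0, 0.0, -1.0]]
force: [-0.2, -0.6, -0.3]
width: 0.0196
grasp_force: 45.0
```

Call:
servo_tool --series '[[[-0.23,0.11,0,0,0,0,1],[-0.46,0.21,0,0,0,0,1],[-0.69,0.317,0,0,0,0,1]]]'

```text
time_s: 13.3
position: [0.4814, -0.1411, 0.2497]
orientation: [[0.621, 0.784, 0.0], [0.784, -0.621, -0.0], [0.0, 0.0, -1.0]]
force: [-0.3, 0.3, -1.5]
width: 0.0196
grasp_force: 45.0
```

Call:
servo_tool --series '[[[-0.23,0.11,0,0,0,0,1],[-0.46,0.21,0,0,0,0,1],[-0.69,0.317,0,0,0,0,1],[-0.69,0.317,0,0,0,0,1]]]'

```text
time_s: 13.8
position: [0.4631, -0.215, 0.2496]
orientation: [[0.624, 0.782, 0.0], [0.782, -0.624, -0.0], [-0.0, 0.0, -1.0]]
force: [0.0, 0.1, -0.7]
width: 0.0193
grasp_force: 45.0
```

Run:
```python
from h import *
s=robot.sense();rel((.464,-.2135,.139)); im=robot.capture('scene')
print('tip now',proj('scene',s['position']-[0,0,.119]),'descended tip',proj('scene',(.464,-.2135,.02)))
hub=np.array([.5385,-.289]);P=lambda t,a,b,z:np.r_[hub+np.array([[np.cos(t),-np.sin(t)],[np.sin(t),np.cos(t)]])@[a,b],z]
t=np.radians(115)
for p in [P(t,.072,.004,.115),P(t,.128,.004,.115),P(t,.128,.004,.07),P(t,.1,.036,.02)]: print(p.round(3),proj('scene',p).round(1))
cv2.imwrite('pics/s4.png',cv2.resize(im[120:300,200:420],None,fx=3.3,fy=3.3,interpolation=cv2.INTER_CUBIC))
```

```text
pos [ 0.4631 -0.215   0.2496] yawY -38.6 F [ 0.   0.1 -0.7] w 0.0193 g 45.0 t 13.8 -> shift [ 0.018 -0.003  1.106] turn 0
tip now [309.22985424 215.94777796] descended tip [309.60064935 257.75701735]
[ 0.504 -0.225  0.115] [291.7 225.5]
[ 0.481 -0.175  0.115] [313.5 231.3]
[ 0.481 -0.175  0.07 ] [313.5 248.7]
[ 0.464 -0.214  0.02 ] [309.7 257.7]
```

View pics/s4.png

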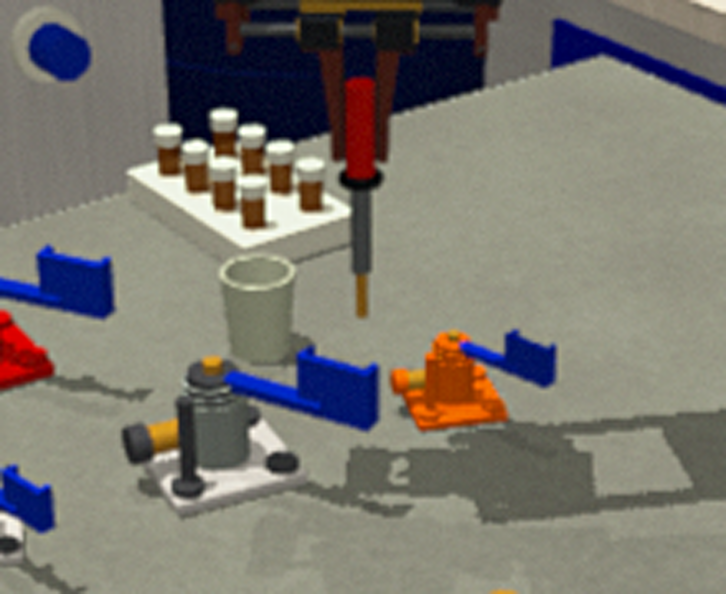

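The plate's top corners are at full-image (291.5,227.6) and (314.5,232), matching my model within 2 px. The wand tip is behind the plate at (309,216). I'll descend in front of the pushed face.

Call:
servo_tool --series '[[[0.02,0,0.2,0,0,0,1],[0.02,0,0.4,0,0,0,1],[0.02,0,0.6,0,0,0,1],[0.02,0,0.8,0,0,0,1]]]'

```text
time_s: 14.35
position: [0.4649, -0.2113, 0.1691]
orientation: [[0.622, 0.783, 0.0], [0.783, -0.622, 0.0], [0.0, 0.0, -1.0]]
force: [-0.1, 0.0, -1.1]
width: 0.0195
grasp_force: 45.0
```

Call:
servo_tool --series '[[[0,0,0.15,0,0,0,1],[0,0,0.3,0,0,0,1],[0,0,0.3,0,0,0,1],[0,0,0.3,0,0,0,1]]]'

```text
time_s: 14.85
position: [0.4649, -0.2124, 0.14]
orientation: [[0.624, 0.782, 0.001], [0.782, -0.624, -0.0], [0.0, 0.001, -1.0]]
force: [0.8, 0.4, -1.3]
width: 0.0197
grasp_force: 45.0
```

Run:
```python
from h import *
s=robot.sense();R=s['orientation'];print('F',s['force'].round(1),s['position'].round(4))
hub=np.array([.5385,-.289])
for q in [0,.15,.3,.45,.6,.75,.9,1.0,1.1,1.15]:
    t=2.01-q;p=np.r_[hub+np.array([[np.cos(t),-np.sin(t)],[np.sin(t),np.cos(t)]])@[.1,.011],.139]
    print(q,p.round(4),(R.T@(p-s['position'])/.1).round(3))
```

```text
F [ 0.8  0.4 -1.3] [ 0.4649 -0.2124  0.14  ]
0 [ 0.486  -0.2032  0.139 ] [0.204 0.107 0.011]
0.15 [ 0.4994 -0.1963  0.139 ] [0.342 0.169 0.011]
0.3 [ 0.5137 -0.1915  0.139 ] [0.468 0.251 0.011]
0.45 [ 0.5286 -0.1889  0.139 ] [0.581 0.351 0.011]
0.6 [ 0.5437 -0.1885  0.139 ] [0.678 0.466 0.011]
0.75 [ 0.5586 -0.1904  0.139 ] [0.757 0.595 0.011]
0.9 [ 0.5731 -0.1945  0.139 ] [0.815 0.734 0.011]
1.0 [ 0.5824 -0.1985  0.139 ] [0.842 0.831 0.011]
1.1 [ 0.5912 -0.2033  0.139 ] [0.859 0.93  0.011]
1.15 [ 0.5954 -0.206   0.139 ] [0.864 0.98  0.011]
```

Call:
servo_tool --series '[[[0.1,0.05,0,0,0,0,1],[0.2,0.1,0,0,0,0,1],[0.34,0.17,0,0,0,0,1],[0.47,0.25,0,0,0,0,1],[0.58,0.35,0,0,0,0,1],[0.68,0.466,0,0,0,0,1],[0.757,0.595,0,0,0,0,1],[0.815,0.734,0,0,0,0,1],[0.842,0.83,0,0,0,0,1],[0.859,0.93,0,0,0,0,1],[0.859,0.93,0,0,0,0,1],[0.859,0.93,0,0,0,0,1]]]'

```text
time_s: 16.35
position: [0.5906, -0.203, 0.1396]
orientation: [[0.624, 0.781, -0.0], [0.781, -0.624, 0.0], [0.0, -0.0, -1.0]]
force: [-0.8, 5.3, -1.9]
width: 0.0195
grasp_force: 45.0
```

Run:
```python
from h import *
fs=[]
for i in range(4):
    im=robot.capture('scene'); fs.append(robot.sense()['force'])
s=robot.sense();print(np.mean(fs,0).round(2),(s['orientation'].T@np.mean(fs,0)).round(2)); rel((.5912,-.2033,.139))
print(proj('scene',s['position']-[0,0,.119]))
top=robot.capture('top')
a=cv2.resize(im[180:300,220:360],None,fx=4,fy=4,interpolation=cv2.INTER_CUBIC)
cv2.imwrite('pics/s5.png',a); cv2.imwrite('pics/t5.png',top)
```

```text
[-0.75  4.55 -2.44] [ 3.09 -3.42  2.44]
pos [ 0.5905 -0.203   0.1396] yawY -38.6 F [-0.4  4.  -2.6] w 0.0196 g 45.0 t 16.55 -> shift [0.002 0.007 0.006] turn 0
[266.53772393 277.38676817]
```

View pics/s5.png

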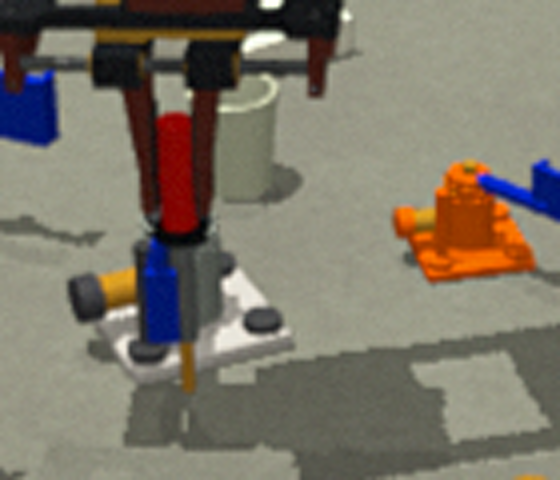

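The view shows the wand in front of the hub, with the plate edge-on at crop (147-178, 240-340), near the stop. I'll check the angle numerically.

Run:
```python
from h import *
np.set_printoptions(precision=1,suppress=True)
im=robot.capture('scene');b,_=blobs(im,'blue',(245,220,275,280));print(b)
hub=np.array([.5385,-.289]);P=lambda t,a,c,z:np.r_[hub+np.array([[np.cos(t),-np.sin(t)],[np.sin(t),np.cos(t)]])@[a,c],z]
for q in(.9,1.0,1.1):
    t=2.01-q
    print(q,*[proj('scene',P(t,a,c,z)) for a,c,z in[(.128,.013,.115),(.128,-.004,.115),(.128,-.004,.07),(.128,.013,.07)]])
s=robot.sense();d=s['position'][:2]-hub;print(np.hypot(*d)*1e3,'q est',2.01-(np.arctan2(d[1],d[0])-np.arcsin(.011/np.hypot(*d))))
print((s['force']).round(2),s['ft_torque'].round(3))
```

```text
[([259.7, 253.5], [255, 239, 10, 27, 190])]
0.9 [276.  246.7] [268.  247.4] [268.9 265.3] [276.7 264.5]
1.0 [270.  247.4] [262.  247.7] [262.9 265.6] [270.8 265.3]
1.1 [263.9 247.8] [255.9 247.7] [257.  265.6] [264.9 265.7]
100.52076501965442 q est 1.0937072769128666
[-0.4  4.5 -2.8] [ 1.1  0.3 -0. ]
```

The image gives q≈1.1 (plate columns 255–264 match the 1.1 model) with about 3.4 N normal force. I'll press slightly more for margin.

Call:
servo_tool --series '[[[-0.005,0.01,0,0,0,0,1],[-0.005,0.02,0,0,0,0,1],[-0.005,0.02,0,0,0,0,1],[-0.005,0.02,0,0,0,0,1],[-0.005,0.02,0,0,0,0,1],[-0.005,0.02,0,0,0,0,1]]]'

```text
time_s: 17.4
position: [0.5921, -0.2044, 0.1396]
orientation: [[0.624, 0.782, -0.0], [0.782, -0.624, 0.001], [0.001, -0.0, -1.0]]
force: [-1.3, 5.8, -2.5]
width: 0.0193
grasp_force: 45.0
```

Run:
```python
from h import *
fs=[]
for i in range(5):
    im=robot.capture('scene'); s=robot.sense(); fs.append(s['orientation'].T@s['force'])
print(np.mean(fs,0).round(2),blobs(im,'blue',(245,220,275,280))[0]); rel((.5912,-.2033,.139))
im=robot.capture('top')
for n,p,z in [('beaker',(430,302),.07)]: print(np.abs(im[290:315,418:443].astype(int)-cv2.imread('pics/top0.png')[290:315,418:443]).mean())
```

```text
[ 4.77 -4.02  2.44] [([258.6, 253.7], [255, 239, 9, 27, 188])]
pos [ 0.5921 -0.2043  0.1396] yawY -38.6 F [ 0.5  6.5 -2.6] w 0.0197 g 45.0 t 17.65 -> shift [ 0.003 -0.013  0.006] turn 0
4.288
```

The arm still yielded a little (the blob shifted 1 px), so I'll push further until the stop is plainly felt, easing outward to relieve the tangential load.

Call:
servo_tool --series '[[[0.01,0.01,0,0,0,0,1],[0.02,0.02,0,0,0,0,1],[0.03,0.03,0,0,0,0,1],[0.03,0.04,0,0,0,0,1],[0.03,0.04,0,0,0,0,1],[0.03,0.04,0,0,0,0,1],[0.03,0.04,0,0,0,0,1]]]'

```text
time_s: 18.58
position: [0.5952, -0.2042, 0.1394]
orientation: [[0.624, 0.782, -0.004], [0.782, -0.624, 0.002], [-0.001, -0.004, -1.0]]
force: [-6.3, 6.8, 1.0]
width: 0.0192
grasp_force: 45.0
```

Run:
```python
from h import *
fs=[]
for i in range(5):
    im=robot.capture('scene'); s=robot.sense(); fs.append(s['orientation'].T@s['force'])
print(np.mean(fs,0).round(2),blobs(im,'blue',(245,220,275,280))[0]); rel((.5912,-.2033,.139))
print('tip pred',proj('scene',s['position']-[0,0,.119]),blobs(im,'brass',(255,262,285,285),3)[0])
```

```text
[ 1.82 -8.86 -1.03] [([258.4, 254.2], [255, 241, 9, 25, 174])]
pos [ 0.5952 -0.2042  0.1393] yawY -38.6 F [-6.1  7.1  0.7] w 0.0195 g 45.0 t 18.825 -> shift [-0.018 -0.037  0.004] turn 0
tip pred [264.47092911 277.94897431] [([264.8, 272.3], [263, 266, 4, 13, 33])]
```

The stop is clearly felt: normal force rose to 8.9 N and the plate no longer moves. The grip is 45 N and the wand is straight with its tip about 20 mm up. I'll hand in.

```bash
python3 -c "
from station import robot
print(robot.hand_in())"
```

```text
the job is handed in; nothing more can be done
None
```

The job is handed in, but no verdict came back: the wand touched the yellow stud, then the blue, and it is still gripped at 45 N, holding the purge arm at its stop with about 9 N.

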